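Clamp a queen cage with the sunken knob

TASK

Lay the white queen cage lengthwise on the seat of the blue clamping jig, between the orange jaw and the backstop, then reach into the black guard ring and turn the red knob clockwise until the jaw holds the cage snugly, with a squeeze of about 7 N. Feel for the pinch and stop there: 14 N crushes the cage, 3 N is too loose; do not knock the guard ring hard, and leave the other things on the worktop where they are.

Things in the scene. Friction and masses are not known exactly. Their poses are not given: they have to be found in the camera images.
- white_cage: white slotted plastic queen cage, a small bar 22 x 62 x 16 mm (x, y, z), loose, lying on the worktop, 20 to 42 g. Origin at the centre of its underside; its y axis runs along its length. A second cage of the same shape is yellow; the two may stand in each other's places.
- jig: blue clamping jig fixed to the worktop, base plate 96 x 236 x 12 mm. Origin on the worktop, z up, y along the jig. From -y to +y: guard ring with the knob (axis at x 0, y -62 mm), carriage with orange jaw, aluminium seat bar, dark backstop. The seat bar is 16 mm wide, narrower than the cage, top at z 34 mm, so fingers can straddle cage and bar down to the base plate at z 12 mm.
- seat (a point): centre of the place for the cage on top of the seat bar, 54 mm along the jig's y, 34 mm above the worktop; axes as the jig's. The cage lies with its length along y; there is at least 5 mm to spare at each end with the knob as it starts.
- jaw_home (a point): fixed point of the jig: centre of the orange jaw's face when the knob reads 0, 45 mm above the worktop (jaw 30 mm wide, z 35 to 55 mm). The knob pushes the jaw's carriage to +y, 15 mm per rad. The jaw slides the cage to the backstop, then yields on its spring toward the carriage, 4 N per mm (5.5 mm at most): the squeeze rises 60 N per rad of knob.
- backstop_mid (a point): fixed point of the jig, 94 mm along its y, 45 mm above the worktop: middle of the range in which the backstop's face can be set. The backstop is a dark block of the jaw's width and height with a brass screw on top; its face stands up to 4 mm before or behind this point, differently each time and not reported.
- guard: black guard ring round the knob, fixed to the jig: inner diameter 84 mm, wall 6 mm, from z 12 to z 56 mm above the worktop; open at the top. Its origin is on the knob's axis, 12 mm above the worktop.
- knob_grip (a point): point on the vertical knob axis, 38 mm above the worktop, 8 mm below the knob's top. The knob is a red upright bar 16 mm thick and 44 mm long, from z 16 to z 46 mm, so its top is 10 mm below the rim of the guard; the floor of the recess is at z 12 mm. The point turns with the knob: its y axis runs along the bar, its x axis across the 16 mm.
- knob (a joint): knob angle in rad, 0 with the jaw fully back, growing clockwise seen from above; end stop at 1.9. At 0 the bar (point y axis) stands 0.7 rad counterclockwise of the jig's y axis. Starts between 0 and 0.15; the cage meets the backstop somewhere between 0.86 and 1.41. Turning takes 0.15 N m against friction plus 0.015 N m per newton of squeeze. The friction holds up to 10 N when let go.
- yellow_cage: yellow queen cage, 22 x 62 x 16 mm, loose bystander, origin at the centre of its underside
- jar: honey jar with a yellow lid, 62 mm across, 71 mm high, loose bystander behind the jig, origin at the centre of its underside
- tub: stack of clear pots, 70 mm across, 82 mm high, loose bystander behind the jig, origin at the centre of its underside
- carton: small white carton 63 x 100 x 41 mm, loose bystander behind the jig, origin at the centre of its underside
There are look-alikes about, which are no part of the job. There is more than one size of the white_cage; the job needs the smaller.

How it is judged:
By the outcome, as a careful person would: the job done as asked, in the order asked, and still so for the second after the job is handed in, with the robot touching nothing.
It also fails if it takes over 70 s, if anything falls off the work surface, if the arm or the gripper's body presses on something with over 40 N, if the wrist force passes 120 N, or if a joint passes its speed limit or range.

ROBOT

A 6-joint arm with a two-finger parallel gripper is mounted at the origin on a cart in front of the work surface, level with it; the furniture and walls round the work are solid. World frame = base frame: x ahead of the robot, y to its left, z up, the work surface at z = 0. Lengths are in m, angles in rad, forces in N, time in s.
With the tool pointing down it reaches from about 0.325 to 0.9 m from the base axis. Payload 3.5 kg.
Tool frame: the origin (TCP) lies at the very end of the fingers, on their centre line; the grasp point (between the pads) lies 19 mm behind it (grip_point_offset is the distance from the TCP to the grasp point, in m); z points along the fingers, y is the line along which they close (so a half turn about z gives the same grasp; the last joint's range is limited). The gripper opens to 85 mm and grips with 20 to 120 N. Pads are 22 mm wide; open, the fingers measure 114 mm over their backs; the gripper's body (76 mm by 85 mm) begins 54 mm behind the grasp point. The pads swing forward as they close: fully open they stand 13 mm farther back than shut.
Start: joints at [-1.279, 0.276, -0.026, 1.268, 0, 1.467], TCP at [0.24, -0.577, 0.231] pointing down, gripper open.
Joint ranges: [-3.12, 3.12], [-0.85, 1.88], [-1.08, 1.24], [-1.95, 2.15], [-1.57, 1.53], [-3.14, 3.14]. Speed limits (rad/s): [2.57, 2.57, 3.14, 3.14, 3.14, 3.14].

INTERFACE

Orientations are given as a unit quaternion [x, y, z, w].
In Python, from cell import state, capture, finish_job, grip_point_offset gives the robot as it stands.
- The arm moves only by the shell command python3 -m jog 'ROWS'. ROWS is JSON, a list that holds one entry, the list of rows, each a list of 5 numbers: the closure in counts, from 0 (fully open) to 255 (shut), then the shift along the tool's x, y, z in units of 50 mm (1.0 is 50 mm), then the turn about the tool's z in degrees. In form: [[[jaw, tx, ty, tz, turn], ...]]. A call has 1 to 5 rows; each row is the pose to reach, as a shift and turn from the pose commanded when the call began, along the tool's axes at that moment; what a row does not reach only later rows make up. A row lasts 1/8 s, in which the tool goes at most 62.5 mm and 10.7 degrees, less where a joint would pass 70% of its speed; a pose out of reach is approached as far as the arm can. A call with a gripper value outside its range is refused whole. The fingers move at their own pace and stop on an object; the grip force is fixed at half the most. Time passes only in rows, so rows that repeat a pose let the fingers close. It gives the time, the measured TCP pose, the force, the opening and the grip force at its end, in the units of the state.
- state(): the state, without advancing time (a new reading comes with each control period).
- capture(name): name is "side" or "top" or "wrist"; returns a dict with "pixels" (384x512x3 uint8, red, green, blue), "camera_matrix" (3x3 intrinsics, pixels), "k1" (the pictures are not rectified: a ray, as slopes to the right and down, at radius r is drawn at 1 + k1 r^2 times it, then the intrinsics apply), "xyz" and "orientation" of the camera in the world. Camera axes: x right, y up, looking along -z (the intrinsics and any distortion apply to the point x, -y, -z); pixel columns grow to the right and rows downward; lengths in m; the calibration is good to about 2 mm. A picture is of the moment at which its call begins. There is no depth.
- finish_job(): hands the job in; it is judged then, once.
The state is a dict: "t": time; "joints": joint angles; "qvel": joint speeds; "joint_torque": joint torques, N m; "eef_pos": TCP position; "ee_rot": TCP orientation; "force": force on the tool from outside, world axes, zero at the start; "moment": the same for the moment, N m; "width": finger opening in m; "grip_force": force on a finger pad.
Only numpy, scipy, OpenCV 4.12 (cv2) and the standard library are available. Lean on these libraries where they do the work, as an engineer would, in place of code of your own. Each camera call takes 0.05 s, during which the arm holds its last target. There are 200 camera calls.

## Working session

There is one attempt and no reset: what is moved stays moved. The work goes in short steps, Python scripts to look and compute and a shell command to move; the robot and the scene stay as the last step left them, time stands still between calls to the robot, and variables do not carry over. Pictures are saved under pics/ and viewed, at most 10 in all, crops included, and the job is handed in when it is done.

```bash
mkdir -p pics; cat > h.py <<'E'
import numpy as np, cv2
from scipy.spatial.transform import Rotation as R
from cell import state, capture, finish_job, grip_point_offset
def snap(n,f):
    c=capture(n); cv2.imwrite(f'pics/{f}.png',cv2.cvtColor(np.asarray(c['pixels'],np.uint8),cv2.COLOR_RGB2BGR))
    np.savez(f'pics/{f}.npz',**{k:np.asarray(c[k]) for k in c}); return c
def load(f): return dict(np.load(f'pics/{f}.npz'))
def ray(c,uv):
    K=np.asarray(c['camera_matrix']); k=float(c['k1'])
    x=cv2.undistortPoints(np.array(uv,float).reshape(-1,1,2),K,np.array([k,0,0,0.])).reshape(-1,2)
    d=np.c_[x[:,0],-x[:,1],-np.ones(len(x))]
    return R.from_quat(c['orientation']).apply(d)
def onz(c,uv,z):
    d=ray(c,uv); o=np.asarray(c['xyz']); s=(z-o[2])/d[:,2]; return o+d*s[:,None]
def proj(c,P):
    p=R.from_quat(c['orientation']).inv().apply(np.atleast_2d(P)-np.asarray(c['xyz']))
    x=np.c_[p[:,0]/-p[:,2],-p[:,1]/-p[:,2]]; r2=(x**2).sum(1,keepdims=True); x=x*(1+float(c['k1'])*r2)
    K=np.asarray(c['camera_matrix']); return np.c_[x[:,0]*K[0,0]+K[0,2],x[:,1]*K[1,1]+K[1,2]]
E
python3 - <<'E'
from h import *
a=snap('top','top0');b=snap('side','side0')
for c in(a,b):print(c['xyz'],c['orientation'],c['camera_matrix'],c['k1'])
s=state();print(s)
im=cv2.resize(cv2.imread('pics/top0.png'),(800,600));cv2.imwrite('pics/top0b.png',im)
E
```

```text
[0.45685688 0.17332227 0.89218016] [-0.00590291  0.02350627  0.71168955 -0.70207592] [[410.49508328   0.         263.83301469]
 [  0.         410.49508328 191.9972336 ]
 [  0.           0.           1.        ]] -0.11841697883517115
[0.2961681  0.92237203 0.44854848] [-0.08050597  0.53312665  0.83549854 -0.1060045 ] [[439.60346185   0.         253.08163399]
 [  0.         439.60346185 188.69705963]
 [  0.           0.           1.        ]] -0.023781200566927275
{'t': 0.1, 'joints': array([-1.27937494e+00,  2.77062737e-01, -2.77305875e-02,  1.26802962e+00,
       -1.67778326e-06,  1.46739559e+00]), 'qvel': array([-4.30584271e-05, -7.17125736e-04,  3.78941415e-03,  1.43425270e-05,
        1.09016258e-03,  1.06016483e-03]), 'joint_torque': array([ 1.35657523e-03, -4.46706963e+01,  2.96128696e+01,  8.44783994e-03,
       -1.13264553e-04, -1.15217318e-05]), 'eef_pos': array([ 0.24018747, -0.57623651,  0.23027413]), 'ee_rot': array([ 9.80577132e-01,  1.96131237e-01, -9.59564818e-05, -1.00875622e-03]), 'force': array([ 0.44766438,  0.12905909, -0.69954375]), 'moment': array([-0.04338069,  0.00096851, -0.01621087]), 'grip_force': 0.0, 'width': 0.08562890547852042}
```

View pics/top0b.png

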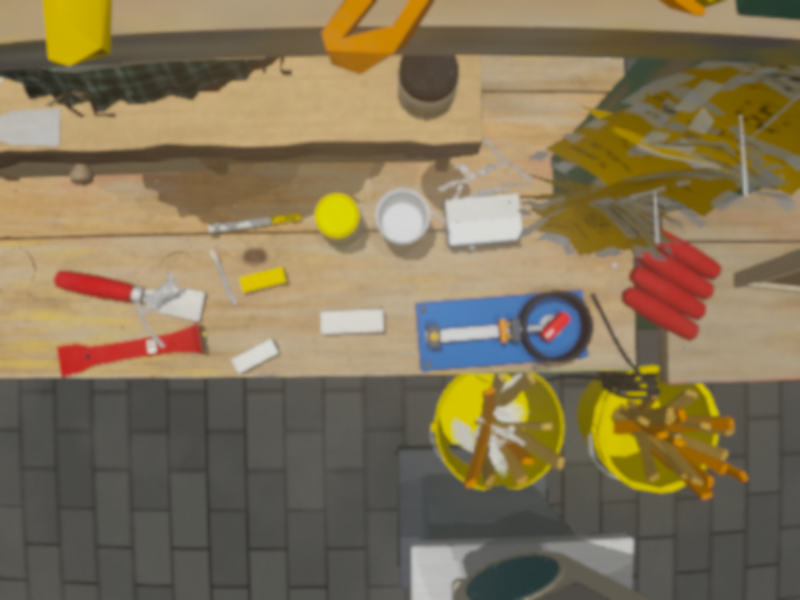

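View pics/side0.png

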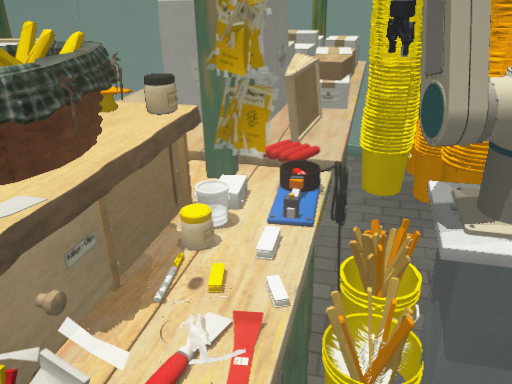

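Top picture (800 px wide): white bars at (255,356), about as long as the yellow cage at (263,279), and a longer one at (352,322). The jig's ring is at (556,326), its backstop at (433,337). I'll measure the bars and check in a crop.

```bash
python3 - <<'E'
from h import *
c=load('top0');im=c['pixels']
hsv=cv2.cvtColor(im,cv2.COLOR_RGB2HSV)
def rect(mask,box,z,n):
    m=np.zeros(mask.shape,np.uint8);x0,y0,x1,y1=box;m[y0:y1,x0:x1]=mask[y0:y1,x0:x1]
    cs,_=cv2.findContours(m.astype(np.uint8),cv2.RETR_EXTERNAL,cv2.CHAIN_APPROX_NONE);k=max(cs,key=cv2.contourArea)
    P=onz(c,k.reshape(-1,2),z)[:,:2]*1000
    print(n,cv2.minAreaRect(P.astype(np.float32)), cv2.minAreaRect(k)[0])
w=(hsv[...,1]<45)&(hsv[...,2]>150)
rect(w,(140,208,185,245),.016,'small white');rect(w,(195,188,255,220),.016,'big white')
y=(hsv[...,0]>22)&(hsv[...,0]<34)&(hsv[...,1]>170);rect(y,(145,165,190,192),.016,'yellow')
bl=(hsv[...,0]>98)&(hsv[...,0]<125)&(hsv[...,1]>100);rect(bl,(255,175,390,245),.012,'jig')
dk=hsv[...,2]<60;rect(dk,(328,180,385,235),.056,'ring')
r=((hsv[...,0]<8)|(hsv[...,0]>172))&(hsv[...,1]>150);rect(r,(338,195,370,222),.046,'knob')
a=cv2.resize(im[200:245,135:260],None,fx=6,fy=6,interpolation=cv2.INTER_CUBIC);b=cv2.resize(im[180:245,255:385],None,fx=6,fy=6,interpolation=cv2.INTER_CUBIC)[:, :750]
o=np.vstack([a[:210],b[:390]]);print(o.shape)
cv2.imwrite('pics/c1.png',o[...,::-1])
E
```

```text
small white ((420.343017578125, 367.66485595703125), (25.53354835510254, 64.7805404663086), 28.276609420776367) (162.9528350830078, 227.41510009765625)
big white ((465.5863037109375, 234.4483184814453), (33.105953216552734, 86.6445541381836), 2.4287753105163574) (224.99693298339844, 205.44461059570312)
yellow ((524.5431518554688, 356.13409423828125), (22.463314056396484, 62.123355865478516), 13.199474334716797) (168.02940368652344, 178.61766052246094)
jig ((448.162841796875, 62.92244338989258), (90.70637512207031, 159.59449768066406), 3.522028923034668) (304.8480224609375, 212.47389221191406)
ring ((430.9921569824219, -64.70537567138672), (8.397693634033203, 41.59815216064453), 53.726383209228516) (369.3155822753906, 219.90447998046875)
knob ((455.033203125, -37.60899353027344), (13.367887496948242, 40.437564849853516), 43.40211486816406) (355.0000305175781, 208.5000457763672)
(600, 750, 3)
```

View pics/c1.png

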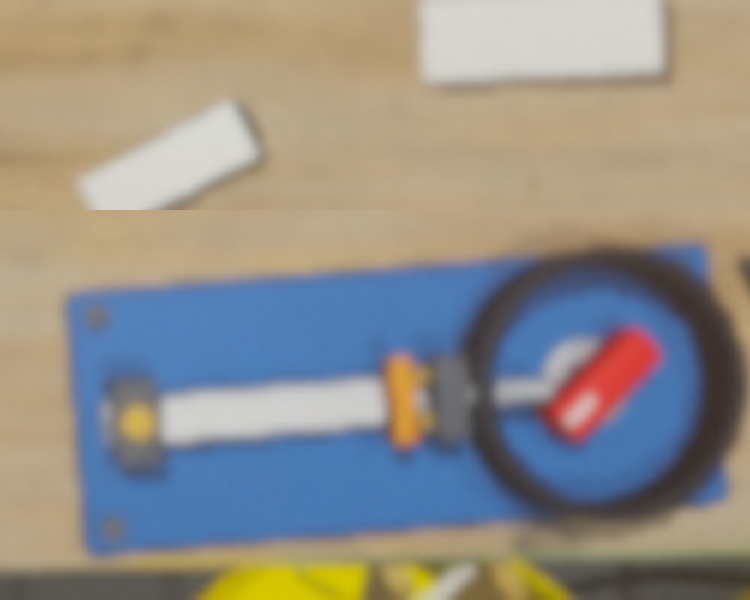

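Candidates: the white bar at (255,356) measures ~25×65 mm, matching the yellow cage (22×62); the one at (352,322) is ~33×87. The crop shows two plain white bars of clearly different size, so the smaller one at (255,356) is the cage. Next, the jig pose and the first moves.

```bash
cat >> h.py <<'E'
def to(p,yang,s=None):
    """shift (units) and turn (deg) from the present pose to TCP p, tool down, tool y along world angle yang (rad, mod pi)"""
    s=s or state(); r=R.from_quat(s['ee_rot']); d=r.inv().apply(np.array(p)-s['eef_pos'])/.05
    y=r.as_matrix()[:,1]; cur=np.arctan2(y[1],y[0]); t=-(yang-cur); t=(t+np.pi/2)%np.pi-np.pi/2
    print('rows',np.round(d,3),'turn',round(np.degrees(t),2),'j6',round(s['joints'][5],2),'tcp',np.round(s['eef_pos'],4),'tilt',np.round(r.as_matrix()[:2,2],4))
E
python3 - <<'E'
from h import *
c=load('top0')
P=np.array([(70,297),(90,553),(725,497),(707,245)],float);uv=np.c_[255+(P[:,0]-2.5)/6,180+(P[:,1]-212.5)/6]
W=onz(c,uv,.012)[:,:2];print(W)
tl,bl,br,tr=W;yv=(tl-tr)+(bl-br);a=np.arctan2(yv[1],yv[0])-np.pi/2;o=W.mean(0)
print('sides',np.linalg.norm(tl-tr),np.linalg.norm(tl-bl),'yaw',a,'origin',o)
k=np.array([(635,330),(660,355),(575,440),(547,407)],float);K=onz(c,np.c_[255+(k[:,0]-2.5)/6,180+(k[:,1]-212.5)/6],.046)[:,:2]
print('knob',K.mean(0),'pred',o+.062*np.array([np.sin(a),-np.cos(a)]))
to([.46,-.1,.2],.494);to([.42,.367,.15],.494)
E
```

```text
[[ 0.48879728  0.14601616]
 [ 0.39730607  0.14018283]
 [ 0.41308063 -0.09049423]
 [ 0.50460931 -0.08591466]]
sides 0.23246918928740046 0.0916769778682843 yaw 0.06817360090953306 origin [0.45094832 0.02744752]
knob [ 0.45521051 -0.03825558] pred [ 0.45517181 -0.03440846]
rows [ 7.722 -7.1    0.621] turn 84.32 j6 1.47 tcp [ 0.2402 -0.5762  0.2303] tilt [-0.0006  0.0019]
rows [ 10.575 -16.027   1.64 ] turn 84.32 j6 1.47 tcp [ 0.2402 -0.5762  0.2303] tilt [-0.0006  0.0019]
```

```bash
python3 -m jog '[[[0,7.7,-7.1,0.6,-50],[0,7.7,-7.1,0.6,-50],[0,7.7,-7.1,0.6,-50],[0,7.7,-7.1,0.6,-50],[0,7.7,-7.1,0.6,-50]]]'; python3 -m jog '[[[0,0,0,0,-10],[0,0,0,0,-20],[0,0,0,0,-30],[0,0,0,0,-40],[0,0,0,0,-46]]]'; python3 -c "
from h import *
print(state()['joints']);to([.42,.367,.15],.494)"
```

```text
t: 0.72
eef_pos: [0.371, -0.2914, 0.213]
ee_rot: [0.805, 0.594, 0.0, -0.0]
force: [0.5, 0.3, -0.3]
width: 0.0853
grip_force: 0.0
t: 1.35
eef_pos: [0.3704, -0.2931, 0.2129]
ee_rot: [0.509, 0.861, 0.0, -0.001]
force: [0.4, -0.7, 0.3]
width: 0.0853
grip_force: 0.0
[-8.06322309e-01  1.64733374e-02 -3.70256213e-01  1.18517159e+00
  1.03740025e-05  2.61042526e-01]
rows [11.084  7.238  1.269] turn 0.54 j6 0.26 tcp [ 0.3704 -0.2931  0.2129] tilt [-0.0008  0.0008]
```

```bash
python3 -m jog '[[[0,11.1,7.2,0.6,0],[0,11.1,7.2,0.6,0],[0,11.1,7.2,0.6,0],[0,11.1,7.2,0.6,0],[0,11.1,7.2,0.6,0]]]' >/dev/null; python3 -c "
from h import *
to([.42,.367,.15],.494)"
```

```text
rows [5.852 3.779 0.982] turn 0.28 j6 0.96 tcp [0.3941 0.0197 0.1991] tilt [ 0.0006 -0.    ]
```

```bash
python3 -m jog '[[[0,5.9,3.8,0.9,0],[0,5.9,3.8,0.9,0],[0,5.9,3.8,0.9,0],[0,5.9,3.8,0.9,0],[0,5.9,3.8,0.9,0]]]' >/dev/null; python3 -m jog '[[[0,0.5,0.3,0.1,0],[0,0.5,0.3,0.1,0]]]';python3 -c "
from h import *
c=snap('wrist','w1');print(c['xyz'],state()['eef_pos'])
to([.42,.367,.1],.494)"
```

```text
t: 2.85
eef_pos: [0.4175, 0.3576, 0.1535]
ee_rot: [0.509, 0.861, -0.001, -0.0]
force: [-0.3, -1.6, 0.3]
width: 0.0857
grip_force: 0.0
[0.38349283 0.41932652 0.29544902] [0.41737309 0.35620785 0.15371909]
rows [0.165 0.152 1.074] turn 0.41 j6 1.66 tcp [0.4174 0.3562 0.1537] tilt [-0.0015 -0.0015]
```

View pics/w1.png

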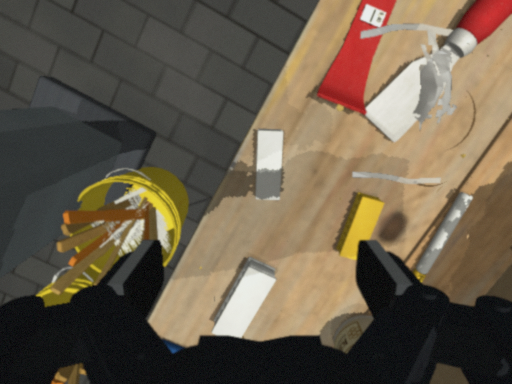

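The wrist picture shows the small white cage at (269,163), partly in the gripper's shadow; the yellow cage is at (360,226) and the bigger white bar at (245,300). I'll fix the cage from its corners.

```bash
python3 - <<'E'
from h import *
c=load('w1');im=c['pixels'][115:215,235:310]
hsv=cv2.cvtColor(im,cv2.COLOR_RGB2HSV);m=((hsv[...,1]<40)&(hsv[...,2]>80)).astype(np.uint8)
m=cv2.morphologyEx(m,cv2.MORPH_OPEN,np.ones((3,3),np.uint8))
cs,_=cv2.findContours(m,cv2.RETR_EXTERNAL,cv2.CHAIN_APPROX_NONE);k=max(cs,key=cv2.contourArea).reshape(-1,2)+[235,115]
print(k.min(0),k.max(0))
for z in(.016,.0):print(cv2.minAreaRect((onz(c,k,z)[:,:2]*1000).astype(np.float32)))
print(onz(c,[(257,129),(283,129),(281,199),(257,198)],.014))
print(proj(c,[[.42,.367,.016],state()['eef_pos']]))
E
```

```text
[256 129] [282 199]
((419.104248046875, 370.9176940917969), (22.223709106445312, 62.41230010986328), 26.97557830810547)
((421.1431579589844, 368.1460266113281), (23.49612045288086, 65.98574829101562), 26.975631713867188)
[[0.39542163 0.39335615 0.014     ]
 [0.41488452 0.40404337 0.014     ]
 [0.44457918 0.34870726 0.014     ]
 [0.42506004 0.33908396 0.014     ]]
[[267.18043287 169.45463427]
 [258.00562258 250.05126391]]
```

```bash
python3 -c "
from h import *
to([.4193,.3703,.004],.471)"
```

```text
rows [0.23  0.175 2.994] turn 1.73 j6 1.66 tcp [0.4174 0.3562 0.1537] tilt [-0.0015 -0.0015]
```

```bash
python3 -m jog '[[[0,0.23,0.18,1,1.7],[0,0.23,0.18,2.0,1.7],[0,0.23,0.18,2.6,1.7],[0,0.23,0.18,2.85,1.7],[0,0.23,0.18,2.85,1.7]]]' >/dev/null;  python3 -c "
from h import *
to([.4193,.3703,.004],.471);print(state()['force'])"
```

```text
rows [ 0.026 -0.01   0.158] turn -0.13 j6 1.71 tcp [0.4204 0.3694 0.0119] tilt [-0.0009 -0.0009]
[ 0.06277038  0.18161569 -0.11082697]
```

```bash
python3 -m jog '[[[100,0.02,0,0.15,0],[150,0.02,0,0.15,0],[255,0.02,0,0.15,0],[255,0.02,0,0.15,0],[255,0.02,0,0.15,0]]]' ;  python3 -m jog '[[[255,0,0,0,0],[255,0,0,0,0],[255,0,0,-0.4,0],[255,0,0,-1.5,0],[255,0,0,-2,0]]]'; python3 -c "
from h import *
a=.0682; o=np.array([.45095,.02745]); p=o+.054*np.array([-np.sin(a),np.cos(a)]); print(p)
to([*p,.11],a);print(state()['force'])"
```

```text
t: 4.15
eef_pos: [0.4206, 0.3719, 0.0054]
ee_rot: [0.523, 0.852, 0.001, 0.0]
force: [-0.2, -0.5, 5.5]
width: 0.0194
grip_force: 58.6
t: 4.78
eef_pos: [0.4213, 0.3723, 0.1071]
ee_rot: [0.523, 0.852, 0.002, 0.001]
force: [0.8, 0.4, -0.7]
width: 0.0193
grip_force: 58.9
[0.44727005 0.08132447]
rows [-5.424 -2.172 -0.069] turn 23.02 j6 1.71 tcp [0.4213 0.3723 0.1071] tilt [0.0031 0.0022]
[ 0.81800898  0.36915391 -0.65784414]
```

```bash
python3 -m jog '[[[255,-5.4,-2.2,-0.1,23],[255,-5.4,-2.2,-0.1,23],[255,-5.4,-2.2,-0.1,23],[255,-5.4,-2.2,-0.1,23],[255,-5.4,-2.2,-0.1,23]]]' >/dev/null ;  python3 -m jog '[[[255,-0.3,0,0,0],[255,-0.3,0,0,0]]]'; python3 -c "
from h import *
p=[.44727,.08132];to([*p,.11],.0682)
c=snap('wrist','w2');d=snap('side','s2')
b=cv2.resize(cv2.imread('pics/s2.png')[150:250,240:350],None,fx=5.5,fy=5.5,interpolation=cv2.INTER_CUBIC);cv2.imwrite('pics/s2c.png',b)"
```

```text
t: 5.65
eef_pos: [0.4452, 0.0657, 0.1094]
ee_rot: [0.683, 0.73, 0.0, -0.0]
force: [-0.1, 0.8, -0.7]
width: 0.0195
grip_force: 58.9
rows [ 0.309  0.063 -0.013] turn -0.08 j6 1.51 tcp [0.4452 0.0657 0.1094] tilt [-0.0003  0.0006]
```

View pics/w2.png

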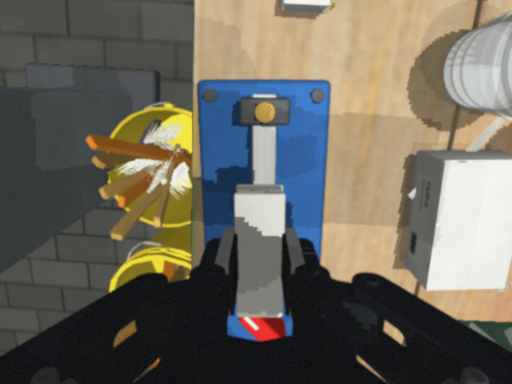

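The wrist picture shows the held cage (235–285, front top edge row ~191), the seat bar (254–276 at row 150), the backstop at (265,110), and the jig's far corners (200,82) and (330,81). I'll work out the placing from these.

```bash
python3 - <<'E'
from h import *
c=load('w2');im=c['pixels'];g=cv2.cvtColor(im,cv2.COLOR_RGB2GRAY).astype(int)
print('cam',c['xyz']);a=.0682
def show(n,uv,z):
    W=onz(c,uv,z)[:,:2]-[.45095,.02745]; J=W@np.array([[np.cos(a),-np.sin(a)],[np.sin(a),np.cos(a)]]);print(n,z,np.round(J*1000,1).tolist())
show('corners',[(200,82),(330,81)],.012)
show('bar',[(254,140),(276,140),(253,175),(276,175)],.034)
show('backstop bottom edge',[(241,124),(290,124)],.055);show('backstop face foot',[(241,124),(290,124)],.035)
zb=state()['eef_pos'][2]-.004
show('cage top front',[(236,191),(284,191)],zb+.016);show('cage bot front',[(237,184),(283,184)],zb)
show('cage rear',[(236,316),(284,316)],zb+.016)
for r in (105,140,165):print(r,g[r,225:305:1].tolist() if r!=105 else '')
print('col',g[85:200,262].tolist())
E
```

```text
cam [0.43991585 0.13565852 0.25137816]
corners 0.012 [[-44.9, 117.6], [46.2, 118.1]]
bar 0.034 [[-7.0, 79.8], [7.6, 79.7], [-7.9, 55.8], [7.9, 55.8]]
backstop bottom edge 0.055 [[-14.3, 92.1], [14.7, 92.0]]
backstop face foot 0.035 [[-15.4, 90.4], [16.6, 90.3]]
cage top front 0.12133806854319143 [[-13.3, 70.2], [6.7, 70.2]]
cage bot front 0.10533806854319143 [[-13.9, 68.9], [7.4, 68.8]]
cage rear 0.12133806854319143 [[-14.7, 9.1], [7.9, 9.0]]
105 
140 [82, 82, 84, 86, 84, 84, 83, 83, 85, 84, 83, 85, 83, 85, 84, 84, 86, 84, 81, 85, 82, 73, 52, 41, 44, 44, 60, 106, 156, 186, 193, 193, 191, 193, 197, 197, 198, 198, 197, 196, 195, 196, 198, 197, 198, 195, 195, 193, 193, 183, 153, 109, 91, 88, 88, 91, 89, 92, 92, 90, 90, 92, 88, 92, 91, 90, 86, 89, 91, 89, 87, 88, 90, 91, 88, 91, 91, 91, 93, 92]
165 [83, 85, 84, 79, 77, 74, 75, 72, 74, 73, 72, 75, 72, 78, 81, 82, 84, 82, 84, 83, 79, 71, 54, 40, 45, 47, 60, 103, 152, 182, 191, 189, 191, 193, 195, 196, 195, 196, 195, 194, 191, 193, 195, 196, 196, 194, 193, 192, 188, 169, 132, 98, 85, 88, 89, 87, 84, 88, 88, 85, 91, 88, 89, 90, 92, 91, 90, 92, 92, 91, 89, 92, 89, 91, 92, 93, 91, 93, 89, 90]
col [112, 111, 109, 106, 105, 108, 106, 102, 121, 174, 214, 218, 160, 98, 84, 93, 105, 128, 151, 159, 162, 159, 160, 157, 156, 153, 156, 154, 155, 152, 151, 149, 147, 149, 147, 144, 125, 81, 49, 55, 84, 126, 182, 198, 198, 200, 199, 200, 199, 199, 200, 199, 198, 199, 198, 198, 199, 200, 199, 196, 197, 197, 198, 197, 197, 199, 199, 198, 198, 198, 199, 198, 198, 198, 197, 198, 199, 196, 195, 198, 196, 196, 196, 197, 196, 198, 198, 196, 195, 196, 194, 196, 196, 197, 196, 194, 195, 195, 184, 156, 138, 121, 109, 115, 120, 127, 133, 139, 157, 187, 211, 218, 218, 218, 219]
```

```bash
python3 -m jog '[[[255,0.29,0.068,0,0],[255,0.29,0.068,0.5,0],[255,0.29,0.068,1.1,0],[255,0.29,0.068,1.3,0],[255,0.29,0.068,1.32,0]]]';python3 -c "
from h import *
to([.44727,.0805,.0390],.0682)"
```

```text
t: 6.38
eef_pos: [0.4472, 0.0816, 0.0431]
ee_rot: [0.682, 0.731, -0.0, -0.001]
force: [0.2, -0.2, -0.7]
width: 0.0194
grip_force: 58.9
rows [-0.021  0.     0.082] turn 0.1 j6 1.54 tcp [0.4472 0.0816 0.0431] tilt [-0.0014  0.0002]
```

```bash
python3 -m jog '[[[255,0,0,0.03,0],[255,0,0,0.06,0],[255,0,0,0.09,0],[255,0,0,0.09,0]]]'
```

```text
t: 6.88
eef_pos: [0.4483, 0.0805, 0.0394]
ee_rot: [0.683, 0.731, 0.0, 0.0]
force: [-0.4, -0.0, 1.1]
width: 0.0196
grip_force: 59.0
```

```bash
python3 -m jog '[[[255,0,0,0.02,0],[255,0,0,0.02,0],[200,0,0,0.02,0],[120,0,0,0.02,0],[0,0,0,0.02,0]]]'; python3 -m jog '[[[0,0,0,0,0],[0,0,0,-0.5,0],[0,0,0,-1.3,0],[0,0,0,-2.0,0],[0,-0.5,0,-2.2,0]]]';python3 -c "
from h import *
c=snap('wrist','w3');k=snap('top','top3')
o=np.array([.45095,.02745]);a=.0682;p=o+.062*np.array([np.sin(a),-np.cos(a)])
to([*p,.12],a+.7-.07);print(p)
im=cv2.imread('pics/top3.png');b=cv2.imread('pics/w3.png')
cv2.imwrite('pics/v3.png',np.hstack([cv2.resize(im[180:245,255:385],(400,200),interpolation=cv2.INTER_CUBIC),cv2.resize(b,(400,300))[:200]]) if 0 else b)"
```

```text
t: 7.5
eef_pos: [0.4475, 0.0805, 0.0379]
ee_rot: [0.683, 0.731, -0.0, -0.0]
force: [-1.3, 0.4, 0.6]
width: 0.0549
grip_force: 0.0
t: 8.12
eef_pos: [0.4512, 0.0561, 0.1505]
ee_rot: [0.682, 0.732, 0.002, 0.002]
force: [0.0, -0.7, -0.9]
width: 0.0853
grip_force: 0.0
rows [-1.78  -0.036  0.594] turn -36.19 j6 1.48 tcp [0.4509 0.0545 0.1496] tilt [ 0.0036 -0.0006]
[ 0.45517512 -0.03440587]
```

View pics/v3.png

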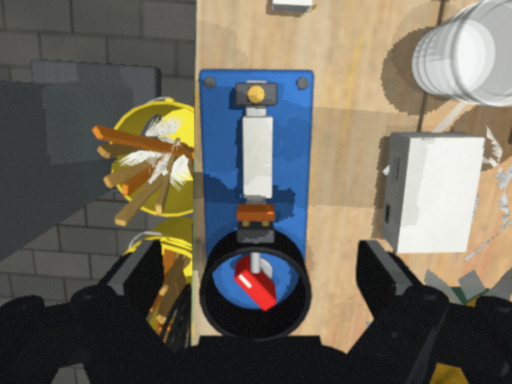

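The cage lies square on the seat, (244–273, rows 115–198), with a gap to the jaw (row 205) and the backstop (row 107). The knob is at (257,282), inside the ring centred near (256,287). Next I'll measure the knob's angle and centre.

```bash
python3 - <<'E'
from h import *
c=load('w3');im=c['pixels'];hsv=cv2.cvtColor(im,cv2.COLOR_RGB2HSV)
m=(((hsv[...,0]<8)|(hsv[...,0]>172))&(hsv[...,1]>120)&(hsv[...,2]>60)).astype(np.uint8);m[:250]=0;m[315:]=0;m[:,:225]=0;m[:,290:]=0
m=cv2.morphologyEx(m,cv2.MORPH_CLOSE,np.ones((9,9),np.uint8))
k=max(cv2.findContours(m,cv2.RETR_EXTERNAL,cv2.CHAIN_APPROX_NONE)[0],key=cv2.contourArea).reshape(-1,2)
a=.0682;o=np.array([.45095,.02745])
M=np.array([[np.cos(a),-np.sin(a)],[np.sin(a),np.cos(a)]])
for z in(.046,):
  J=(onz(c,k,z)[:,:2]-o)@M*1000;print('knob jig frame',cv2.minAreaRect(J.astype(np.float32)))
# brightest top only
m2=m&(hsv[...,2]>120).astype(np.uint8)
k=max(cv2.findContours(m2,cv2.RETR_EXTERNAL,cv2.CHAIN_APPROX_NONE)[0],key=cv2.contourArea).reshape(-1,2)
J=(onz(c,k,.046)[:,:2]-o)@M*1000;print('bright',cv2.minAreaRect(J.astype(np.float32)))
J=(onz(c,[(202,285),(311,285)],.056)[:,:2]-o)@M*1000;print('ring outer lr',J)
p=proj(c,np.c_[o+np.array([[0,-.062]])@M.T*1,[[.046]]]);print(p)
E
```

```text
knob jig frame ((-0.2796592712402344, -57.603858947753906), (23.9174747467041, 53.58053970336914), 37.36440658569336)
bright ((1.2151737213134766, -61.60121154785156), (20.831022262573242, 44.07554626464844), 38.39902877807617)
ring outer lr [[-44.92571913 -52.28813043]
 [ 45.1839825  -52.45493023]]
[[256.43661173 288.35901583]]
```

```bash
python3 -m jog '[[[135,-1.78,-0.04,0.4,-10],[135,-1.78,-0.04,0.6,-20],[135,-1.78,-0.04,0.8,-30],[135,-1.78,-0.04,1,-37.5],[135,-1.78,-0.04,1,-37.5]]]'; python3 -c "
from h import *
to([.45518,-.03441,.022],.0682+.665)"
```

```text
t: 8.85
eef_pos: [0.4517, -0.0327, 0.0964]
ee_rot: [0.412, 0.911, -0.0, -0.002]
force: [0.5, -0.0, 0.2]
width: 0.0401
grip_force: 0.0
rows [-0.076  0.032  1.487] turn -0.69 j6 0.63 tcp [ 0.4517 -0.0327  0.0964] tilt [-0.0038  0.0012]
```

```bash
python3 -m jog '[[[135,-0.076,0.032,0,-0.5],[135,-0.076,0.032,0,-0.5],[135,-0.076,0.032,0.4,-0.5],[135,-0.076,0.032,0.7,-0.5],[135,-0.076,0.032,0.7,-0.5]]]'; python3 -c "
from h import *
to([.45518,-.03441,.022],.0682+.665)"
```

```text
t: 9.48
eef_pos: [0.4558, -0.0347, 0.0619]
ee_rot: [0.407, 0.913, -0.0, -0.002]
force: [-1.0, 0.7, 0.6]
width: 0.0402
grip_force: 0.0
rows [ 0.01  -0.003  0.797] turn -0.1 j6 0.62 tcp [ 0.4558 -0.0347  0.0619] tilt [-0.003   0.0007]
```

```bash
python3 -m jog '[[[135,0.01,0,0.3,0],[135,0.01,0,0.6,0],[135,0.01,0,0.8,0],[135,0.01,0,0.8,0],[160,0.01,0,0.8,0]]]'; python3 -m jog '[[[180,0,0,0,0],[255,0,0,0,0],[255,0,0,0,0],[255,0,0,0,0],[255,0,0,0,0]]]'; python3 -c "
from h import *
s=state();print(s['force'],s['moment']);to([.45518,-.03441,.022],.0682+.665)"
```

```text
t: 10.1
eef_pos: [0.457, -0.0348, 0.0231]
ee_rot: [0.407, 0.913, 0.0, 0.0]
force: [1.0, -0.2, -0.4]
width: 0.0319
grip_force: 0.0
t: 10.72
eef_pos: [0.454, -0.0377, 0.0236]
ee_rot: [0.408, 0.913, -0.005, -0.001]
force: [-7.5, -9.3, 8.4]
width: 0.0151
grip_force: 58.9
[-7.46718967 -9.29470011  8.39459996] [-1.77967123  1.69204946  0.02844494]
rows [0.033 0.061 0.031] turn -0.19 j6 0.62 tcp [ 0.454  -0.0377  0.0236] tilt [-0.0059 -0.0082]
```

```bash
python3 -m jog '[[[255,0,-0.085,0,0],[255,0,-0.085,0,0],[255,0,-0.085,0,0]]]'; python3 -c "
from h import *
s=state();print(s['force'],s['moment']);to([.45518,-.03441,.022],.0682+.665)"
```

```text
t: 11.1
eef_pos: [0.4539, -0.0378, 0.0236]
ee_rot: [0.407, 0.913, -0.0, 0.0]
force: [-2.2, -0.8, 5.8]
width: 0.0151
grip_force: 59.4
[-2.15728182 -0.7541944   5.75245225] [-0.21524217  0.5699104  -0.13247597]
rows [0.034 0.064 0.033] turn -0.1 j6 0.61 tcp [ 0.4539 -0.0378  0.0236] tilt [ 0.0003 -0.0008]
```

```bash
cat > m.py <<'E'
from h import *
s=state();r=R.from_quat(s['ee_rot']).as_matrix();y=r[:,1]
f=r.T@s['force'];print('yang-jig',round(np.degrees(np.arctan2(y[1],y[0])-.0682),2),'Ftool',f.round(2),'M',s['moment'].round(3),'tcp',s['eef_pos'].round(4),'j6',s['joints'][5].round(3))
E
python3 m.py; python3 -m jog '[[[255,0,0,0,5],[255,0,0,0,10],[255,0,0,0,15],[255,0,0,0,20],[255,0,0,0,20]]]'; python3 m.py
```

```text
yang-jig 38.0 Ftool [ 0.88 -2.11 -5.75] M [-0.215  0.57  -0.132] tcp [ 0.4539 -0.0378  0.0236] j6 0.615
t: 11.72
eef_pos: [0.4542, -0.0376, 0.0236]
ee_rot: [0.56, 0.829, 0.0, 0.0]
force: [-1.8, 0.2, 5.0]
width: 0.0147
grip_force: 59.3
yang-jig 17.98 Ftool [ 0.91 -1.62 -4.97] M [-0.113  0.427 -0.139] tcp [ 0.4542 -0.0376  0.0236] j6 0.964
```

```bash
python3 -m jog '[[[255,0,0,0,6],[255,0,0,0,12],[255,0,0,0,18],[255,0,0,0,23],[255,0,0,0,23]]]' >/dev/null; python3 m.py; for i in 1; do python3 -m jog '[[[255,0,0,0,2],[255,0,0,0,2]]]' >/dev/null; python3 m.py; python3 -m jog '[[[255,0,0,0,2],[255,0,0,0,2]]]' >/dev/null; python3 m.py; python3 -m jog '[[[255,0,0,0,2],[255,0,0,0,2]]]' >/dev/null; python3 m.py; done
```

```text
yang-jig -4.93 Ftool [ 0.89 -0.15 -5.71] M [ 0.02   0.237 -0.184] tcp [ 0.4547 -0.0375  0.0236] j6 1.364
yang-jig -6.88 Ftool [ 0.54 -0.46 -4.89] M [ 0.043  0.227 -0.009] tcp [ 0.4547 -0.0375  0.0236] j6 1.398
yang-jig -8.88 Ftool [ 0.15  0.18 -4.9 ] M [ 0.077  0.16  -0.007] tcp [ 0.4547 -0.0375  0.0236] j6 1.433
yang-jig -10.88 Ftool [ 0.92 -0.15 -5.82] M [ 0.094  0.143 -0.029] tcp [ 0.4548 -0.0375  0.0236] j6 1.468
```

```bash
python3 -m jog '[[[255,0,0,0,1]]]' >/dev/null; python3 m.py;python3 -m jog '[[[255,0,0,0,1]]]' >/dev/null; python3 m.py; python3 -m jog '[[[255,0,0,0,1]]]' >/dev/null; python3 m.py;  python3 -m jog '[[[255,0,0,0,1]]]' >/dev/null; python3 m.py;  python3 -m jog '[[[255,0,0,0,1]]]' >/dev/null; python3 m.py
```

```text
yang-jig -11.88 Ftool [-0.46  0.51 -5.2 ] M [0.056 0.105 0.168] tcp [ 0.4548 -0.0375  0.0236] j6 1.485
yang-jig -12.88 Ftool [-0.71  0.15 -4.83] M [0.072 0.088 0.126] tcp [ 0.4548 -0.0375  0.0236] j6 1.503
yang-jig -13.88 Ftool [ 0.64 -0.37 -4.75] M [0.016 0.159 0.182] tcp [ 0.4549 -0.0375  0.0236] j6 1.521
yang-jig -14.9 Ftool [ 0.49  0.47 -4.93] M [0.038 0.125 0.175] tcp [ 0.4548 -0.0375  0.0236] j6 1.538
yang-jig -15.89 Ftool [ 0.63  0.39 -5.26] M [0.053 0.129 0.155] tcp [ 0.4549 -0.0375  0.0236] j6 1.556
```

```bash
python3 -m jog '[[[255,0,0,0,1]]]' >/dev/null; python3 m.py;python3 -m jog '[[[255,0,0,0,1]]]' >/dev/null; python3 m.py; python3 -m jog '[[[255,0,0,0,1]]]' >/dev/null; python3 m.py;  python3 -m jog '[[[255,0,0,0,1]]]' >/dev/null; python3 m.py;  python3 -m jog '[[[255,0,0,0,1]]]' >/dev/null; python3 m.py; python3 -c "
from h import *
snap('top','top4');d=snap('side','s4')"
```

```text
yang-jig -16.91 Ftool [ 0.73  0.24 -5.58] M [0.045 0.114 0.181] tcp [ 0.4549 -0.0375  0.0236] j6 1.573
yang-jig -17.91 Ftool [ 0.37  0.56 -4.52] M [0.046 0.101 0.121] tcp [ 0.4549 -0.0375  0.0236] j6 1.591
yang-jig -18.91 Ftool [ 0.45 -0.27 -5.74] M [0.087 0.074 0.131] tcp [ 0.4549 -0.0375  0.0236] j6 1.608
yang-jig -19.92 Ftool [ 0.53  0.35 -4.83] M [ 0.106 -0.035  0.161] tcp [ 0.4549 -0.0375  0.0236] j6 1.626
yang-jig -20.92 Ftool [ 1.03 -0.25 -4.47] M [0.071 0.052 0.144] tcp [ 0.455  -0.0375  0.0236] j6 1.643
```

```bash
python3 -m jog '[[[255,0,0,0,1]]]' >/dev/null; python3 m.py;python3 -m jog '[[[255,0,0,0,1]]]' >/dev/null; python3 m.py; python3 -m jog '[[[255,0,0,0,1]]]' >/dev/null; python3 m.py;  python3 -m jog '[[[255,0,0,0,1]]]' >/dev/null; python3 m.py
```

```text
yang-jig -21.92 Ftool [ 0.05  0.34 -4.9 ] M [ 0.043 -0.033  0.151] tcp [ 0.455  -0.0376  0.0236] j6 1.661
yang-jig -22.94 Ftool [ 0.87  0.16 -5.56] M [ 0.129 -0.062  0.151] tcp [ 0.455  -0.0375  0.0236] j6 1.678
yang-jig -23.93 Ftool [ 0.63 -0.32 -4.59] M [ 0.091 -0.054  0.126] tcp [ 0.455  -0.0375  0.0236] j6 1.696
yang-jig -24.95 Ftool [-0.23  0.71 -5.34] M [ 0.138 -0.053  0.12 ] tcp [ 0.4551 -0.0376  0.0236] j6 1.714
```

```bash
python3 -c "
import cv2,numpy as np
a=cv2.imread('pics/top4.png')[180:245,255:355];b=cv2.imread('pics/s4.png')[160:230,255:335]
cv2.imwrite('pics/v4.png',np.vstack([cv2.resize(a,(500,325),interpolation=2),cv2.resize(b,(500,270),interpolation=2)[:270]]))"
```

```text
(no output)
```

View pics/v4.png

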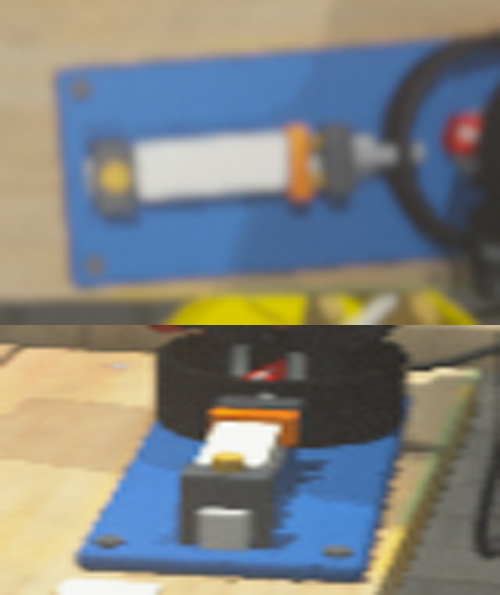

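The top crop shows the jaw (299,160) against the cage, and the cage close to the backstop (edge ~135). It's not pinched yet (the moment is flat at ~0.15), so I'll keep on in 1° steps.

```bash
python3 -m jog '[[[255,0,0,0,1]]]' >/dev/null; python3 m.py;python3 -m jog '[[[255,0,0,0,1]]]' >/dev/null; python3 m.py; python3 -m jog '[[[255,0,0,0,1]]]' >/dev/null; python3 m.py;  python3 -m jog '[[[255,0,0,0,1]]]' >/dev/null; python3 m.py
```

```text
yang-jig -25.95 Ftool [ 0.45  0.41 -4.53] M [ 0.12  -0.024  0.136] tcp [ 0.4551 -0.0376  0.0236] j6 1.731
yang-jig -26.95 Ftool [ 0.91  0.78 -6.06] M [ 0.073 -0.087  0.168] tcp [ 0.4551 -0.0376  0.0236] j6 1.749
yang-jig -27.96 Ftool [ 2.    1.06 -4.66] M [ 0.125 -0.081  0.121] tcp [ 0.4551 -0.0376  0.0236] j6 1.766
yang-jig -28.96 Ftool [ 1.25  1.09 -4.37] M [ 0.111 -0.129  0.165] tcp [ 0.4551 -0.0376  0.0236] j6 1.784
```

```bash
python3 -m jog '[[[255,0,0,0,1]]]' >/dev/null; python3 m.py;python3 -m jog '[[[255,0,0,0,1]]]' >/dev/null; python3 m.py; python3 -m jog '[[[255,0,0,0,1]]]' >/dev/null; python3 m.py
```

```text
yang-jig -29.97 Ftool [ 1.17  1.01 -4.69] M [ 0.136 -0.138  0.17 ] tcp [ 0.4551 -0.0376  0.0236] j6 1.801
yang-jig -30.97 Ftool [ 1.34  0.89 -5.47] M [ 0.144 -0.225  0.174] tcp [ 0.4551 -0.0376  0.0236] j6 1.819
yang-jig -31.97 Ftool [ 0.84  1.63 -4.88] M [ 0.133 -0.184  0.266] tcp [ 0.4552 -0.0376  0.0236] j6 1.836
```

```bash
python3 -m jog '[[[255,0,0,0,1]]]' >/dev/null; python3 m.py; python3 -m jog '[[[255,0,0,0,0.5]]]' >/dev/null; python3 m.py
```

```text
yang-jig -32.97 Ftool [ 1.09  1.63 -5.1 ] M [ 0.111 -0.3    0.215] tcp [ 0.4552 -0.0376  0.0236] j6 1.853
yang-jig -33.46 Ftool [ 1.41  1.67 -5.19] M [ 0.097 -0.258  0.291] tcp [ 0.4552 -0.0376  0.0236] j6 1.862
```

```bash
python3 -m jog '[[[255,0,0,0,0.5]]]' >/dev/null; python3 m.py; python3 - <<'E'
import numpy as np
from scipy.optimize import curve_fit
a=[11.88,12.88,13.88,14.9,15.89,16.91,17.91,18.91,19.92,20.92,21.92,22.94,23.93,24.95,25.95,26.95,27.96,28.96,29.97,30.97,31.97,32.97,33.46]
m=[.168,.126,.182,.175,.155,.181,.121,.131,.161,.144,.151,.151,.126,.12,.136,.168,.121,.165,.17,.174,.266,.215,.291]
p,C=curve_fit(lambda x,b,h:b+.0157*np.maximum(0,x-h),np.array(a),m,p0=[.15,28]);print(p,np.sqrt(np.diag(C)),'N at 33.46',(33.46-p[1])*1.047)
E
```

```text
yang-jig -33.95 Ftool [ 1.76  1.19 -4.6 ] M [ 0.11  -0.252  0.293] tcp [ 0.4552 -0.0376  0.0236] j6 1.871
[ 0.14975    27.67545041] [0.00651672 0.75239236] N at 33.46 6.056423422204888
```

Squeeze is about 7 N (6.6 N by the fit, a little more by the last readings), so I'm stopping here. Now to release and lift out.

```bash
python3 -m jog '[[[200,0,0,0,0],[150,0,0,0,0],[140,0,0,0,0],[140,0,0,0,0],[140,0,0,0,0]]]'; python3 -m jog '[[[140,0,0,-0.4,0],[140,0,0,-1,0],[140,0,0,-2,0],[140,0,0,-2.6,0],[140,-0.8,0,-2.6,0]]]';  python3 -m jog '[[[140,-0.6,0,0,0],[140,-0.6,0,0,0],[140,-0.6,0,0,0]]]'; python3 - <<'E'
from h import *
b=snap('wrist','w5')
cv2.imwrite('pics/w5.png',cv2.cvtColor(b['pixels'],cv2.COLOR_RGB2BGR))
E
```

```text
t: 16.82
eef_pos: [0.4534, -0.0375, 0.0229]
ee_rot: [0.866, 0.499, -0.0, -0.0]
force: [-0.1, 0.5, -0.6]
width: 0.0385
grip_force: 0.0
t: 17.45
eef_pos: [0.4371, -0.0725, 0.1565]
ee_rot: [0.865, 0.501, 0.003, 0.003]
force: [0.0, -0.3, -0.3]
width: 0.0384
grip_force: 0.0
t: 17.82
eef_pos: [0.4187, -0.0979, 0.153]
ee_rot: [0.866, 0.499, 0.0, -0.0]
force: [0.8, -1.0, -0.4]
width: 0.0386
grip_force: 0.0
```

View pics/w5.png

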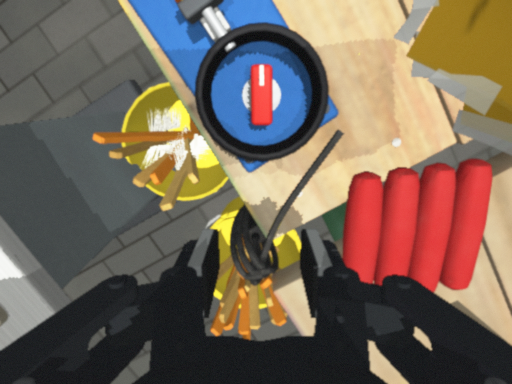

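The knob at (262,95) stayed where it was left, parallel to the tool. One last look at the clamped cage from above.

```bash
python3 -c "
from h import *
snap('top','t6');snap('side','s6')
a=cv2.imread('pics/t6.png')[180:245,255:385];b=cv2.imread('pics/s6.png')[160:230,255:335]
cv2.imwrite('pics/v6.png',np.vstack([cv2.resize(a,(600,300),interpolation=2),cv2.resize(b,(600,300),interpolation=2)]))"
```

```text
(no output)
```

View pics/v6.png

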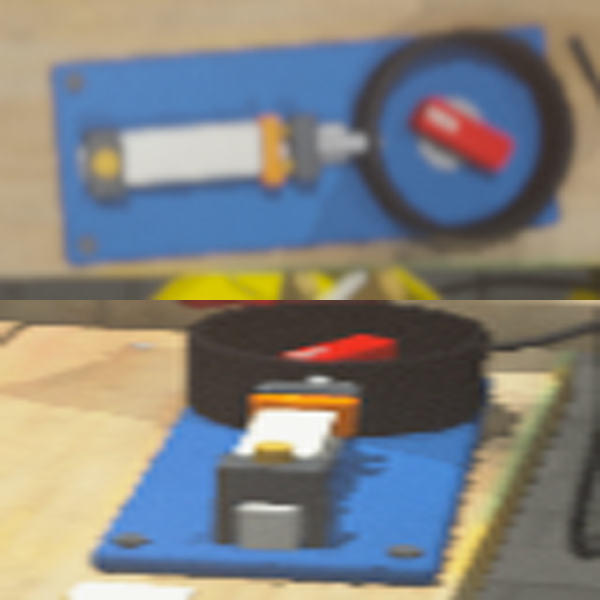

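The cage (190,152) sits flat on the seat between the jaw (272,150) and the backstop (105,162), and the knob holds. Handing in.

```bash
python3 -c "
from cell import finish_job
print(finish_job())"
```

```text
the job is handed in; nothing more can be done
None
```

The small white cage is clamped on the jig's seat against the backstop and the job is handed in at about 18 s; the squeeze is about 7 N, an estimate from the knob torque (6.6 N by the fit, last two readings nearer 9 N).

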